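Balance a copper blank on the ball stake

TASK

Clear the way by pushing the brass stop bar fully home into its blue sleeve, and leave it there. Then slide the copper blank along the feed table, over the exit edge and onto the ball-headed stake, so that it stays balanced on the crown of the ball, centred and nearly level, touching nothing but the ball. Do not let the blank fall, and leave the hammer, jar and dish where they are.

Things in the scene. Friction and masses are not known exactly. Their poses are not given: they have to be found in the camera images.
- feed_table: Fixed aluminium table on legs; flat top 116.5 mm above the bench, 12 mm thick, no rim. Origin at bench height below the middle of its exit edge. x: along the exit edge towards the blue sleeve; y: from the exit edge back over the top (the blank travels along -y). Top spans x -80..80, y 0..190 mm. The sleeve spans x 80..177, y 3.5..32.5 mm and rises 21 mm above the top.
- exit_edge (a point): Middle of the exit edge of the feed table, on its upper face.
- sleeve_mouth (a point): Middle of the sleeve's open mouth, at floor level (flush with the table top); at x 80, y 18 mm in the table's axes. From here the sleeve runs 92 mm along the table's +x to a closed end; inside it is 19 mm wide and 17 mm high.
- stop_bar: Loose brass bar, 100 mm long (own x), 16 wide, 14 high; origin at the centre of its underside. Lies on the feed table across the blank's way, its +x end 20 to 40 mm inside the sleeve. Pushed along the table's +x until it meets the closed end it is home; its -x end then still sticks out 8 mm from the mouth.
- blank: Loose flat copper disc, 110 mm in diameter, 6 mm thick, about 0.5 kg; origin at the centre of its underside, z its axis. It lies on the feed table behind the stop bar.
- stake: Fixed steel stake: foot 85 x 85 x 22 mm, stem, ball head 100 mm in diameter whose crown is 115 mm above the bench, 1.5 mm lower than the feed table's top. The crown lies 57 to 59 mm beyond the exit edge (table's -y), up to 12 mm to either side of its middle. Origin at the centre of the foot's underside.
- stake_top (a point): Crown (highest point) of the ball.
- hammer: Hammer lying on the bench, wooden handle 19 mm thick along its x, steel head 85 mm wide and 25 mm thick at its +x end, 240 mm long in all; origin on the bench under the handle, 130 mm from its free end. To be left alone.
- flux_jar: Blue jar with white cap, 64 mm in diameter, 75 mm tall; origin at the centre of its underside. To be left alone.
- dish: White bowl, 90 mm in diameter, 35 mm tall; origin at the centre of its underside. To be left alone.

How it is judged:
On the way, in this order (a step that is already met when the one before it is completed fails the run):
1. the stop bar is home in its sleeve, to within 5 mm (x of stop_bar in the frame of feed_table above 0.117 m and angle between the x axis of stop_bar and the x axis of feed_table, either way round below 0.15 rad), for 0.2 s.
2. the blank has left the feed table and lies on the ball (contact force between blank and stake above 1 N and contact force between blank and feed_table below 0.05 N and horizontal distance between blank and stake_top below 0.02 m), for 0.2 s.
At the end, for the whole second after the job is handed in: The stop bar is home in its sleeve (within 5 mm of the closed end); the blank lies at rest on the ball, its centre within 10 mm of the crown horizontally, tilted less than 0.22 rad (12.5 degrees), not touching the feed table (all of step 1 and horizontal distance between blank and stake_top below 0.01 m and angle between blank's own z axis and vertical below 0.22 rad and contact force between blank and stake above 1 N and contact force between blank and feed_table below 0.05 N and linear speed of blank below 0.02 m/s and angular speed of blank below 0.3 rad/s).
It fails at once if the blank falls off (drops 27 mm or more below the table top) (height (world z) of blank below 0.09 m).
It fails at once if the hammer, jar or dish is moved more than 20 mm (distance of any of hammer, flux_jar, dish from where it was at the start of the episode above 0.02 m).
It also fails if it takes over 51 s, if anything falls off the work surface, if the arm or the gripper's body presses on something with over 40 N, if the wrist force passes 120 N, or if a joint passes its speed limit or range.

ROBOT

A 6-joint arm with a two-finger parallel gripper is mounted at the origin on the work surface. World frame = base frame: x ahead of the robot, y to its left, z up, the work surface at z = 0. Lengths are in m, angles in rad, forces in N, time in s.
With the tool pointing down it reaches from about 0.35 to 0.775 m from the base axis. Payload 7.3 kg.
Tool frame: the origin (TCP) lies midway between the tips of the shut fingers; the grasp point (between the pads) lies 19 mm behind it (robot.grip_depth is the z of the grasp point in the tool frame, in m); z points along the fingers, y is the line along which they close (so a half turn about z gives the same grasp; the last joint's range is limited). The gripper opens to 92 mm and grips with 3 to 60 N. Pads are 19 mm wide; open, the fingers measure 130 mm over their backs; the gripper's body (75 mm by 190 mm) begins 47 mm behind the grasp point.
Start: joints at [-1.365, 0.342, 1.524, -0, 1.275, -0.146], TCP at [0.181, -0.493, 0.227] pointing down, gripper open.
Joint ranges: [-2.53, 2.53], [-0.77, 2.02], [0.04, 2.7], [-1, 4.14], [0.28, 2.66], [-3.11, 3.11]. Speed limits (rad/s): [2.57, 2.57, 3.14, 3.14, 3.14, 3.14].

INTERFACE

Orientations are given as [roll, pitch, yaw] about the fixed x, y, z axes, in that order (R = Rz(yaw) Ry(pitch) Rx(roll)).
In Python, from cell import robot, viewer gives the robot as it stands.
- The arm moves only by the tool step_arm, never from a script. Its argument "increments" is a list of rows, each an object with "delta_pos": the shift along the tool's x, y, z in cm, a list of three; "dr": the turn, a rotation vector about the tool's x, y, z in degrees, a list of three; "fingers": the closure, from -1 (fully open) to 1 (shut), so that 0 is half open. In form: [{"delta_pos": [tx, ty, tz], "dr": [wx, wy, wz], "fingers": fingers}, ...]. A call has exactly 5 rows; each row is the pose to reach, as a shift and turn from the pose commanded when the call began, along the tool's axes at that moment; what a row does not reach only later rows make up. A row lasts 1/8 s, in which the tool goes at most 62.5 mm and 10.7 degrees, less where a joint would pass 70% of its speed; a pose out of reach is approached as far as the arm can. A call with a gripper value outside its range is refused whole. The fingers move at their own pace and stop on an object; "newtons" is the grip in N (left out, the last holds). Time passes only in rows, so rows that repeat a pose let the fingers close, or fill a call up. It gives the time, the measured TCP pose, the force, the opening and the grip force at its end, in the units of the state.
- robot.observe(): the state, without advancing time (a new reading comes with each control period).
- viewer.read_camera(name): name is "scene" or "top" or "wrist"; returns the picture (400x640x3 uint8, red, green, blue); there is no depth.
- viewer.camera_params(name): a dict with "K" (3x3 intrinsics, pixels), "k1" (the pictures are not rectified: a ray, as slopes to the right and down, at radius r is drawn at 1 + k1 r^2 times it, then the intrinsics apply), "T" (4x4, takes a point from camera to world coordinates). Camera axes: x right, y down, z forward; pixel columns grow to the right and rows downward; lengths in m; the calibration is good to about 2 mm. A picture is of the moment at which its call begins: read the wrist's pose just before it. camera_params takes no time and is no camera call; for the wrist camera it gives the pose at the moment of the call.
- robot.hand_in(): hands the job in; it is judged then, once.
The state is a dict: "time": time; "qpos": joint angles; "qvel": joint speeds; "joint_efforts": joint torques, N m; "tool_pos": TCP position; "tool_rot": TCP orientation; "contact_force": force on the tool from outside, world axes, zero at the start; "torque": the same for the moment, N m; "opening": finger opening in m; "grip_force": force on a finger pad.
Only numpy, scipy, OpenCV 4.12 (cv2) and the standard library are available. Lean on these libraries where they do the work, as an engineer would, in place of code of your own. Each camera call takes 0.05 s, during which the arm holds its last target. There are 200 camera calls.

## Working session

There is one attempt and no reset: what is moved stays moved. The work goes in short steps, Python scripts to look and compute and a tool call to move; the robot and the scene stay as the last step left them, time stands still between calls to the robot, and variables do not carry over. Pictures are saved under pics/ and viewed, at most 13 in all, crops included, and the job is handed in when it is done.

Besides the shell and the picture viewer there is one more tool, called after "Emit:" as a command line: name --argument value ..., lists and objects as JSON in quotes. step_arm: Moves the arm, as the interface text tells. Its arguments: {"type":"object","properties":{"increments":{"type":"array"},"newtons":{"type":"number"}},"required":["increments"]}

```bash
mkdir -p pics; ls; python3 - <<'E'
from cell import robot, viewer
import cv2,numpy as np
for n in("scene","top"):
    im=viewer.read_camera(n); cv2.imwrite(f"pics/{n}0.png",im[:,:,::-1]); p=viewer.camera_params(n); print(n,np.round(p["K"],1).tolist(),p["k1"],np.round(p["T"],3).tolist())
print(robot.observe())
E
```

```text
pics
scene [[480.1, 0.0, 315.4], [0.0, 480.1, 200.5], [0.0, 0.0, 1.0]] 0.04411249517189686 [[0.316, 0.779, -0.541, 1.081], [0.949, -0.256, 0.185, -0.215], [0.006, -0.572, -0.821, 0.891], [0.0, 0.0, 0.0, 1.0]]
top [[374.3, 0.0, 319.9], [0.0, 374.3, 199.8], [0.0, 0.0, 1.0]] 0.021414763775081266 [[0.014, -0.993, 0.12, 0.485], [-1.0, -0.016, -0.023, -0.027], [0.025, -0.12, -0.992, 0.856], [0.0, 0.0, 0.0, 1.0]]
{'time': 0.1, 'qpos': array([-1.36498148e+00,  3.42618081e-01,  1.52494390e+00, -1.78889856e-05,
        1.27539128e+00, -1.46002338e-01]), 'qvel': array([-0.00284232, -0.00145027, -0.00191664,  0.00027138,  0.0003977 ,
       -0.00069396]), 'joint_efforts': array([ 1.89004757e-03, -4.32002628e+01, -2.44697142e+01,  7.19080470e-02,
        5.26619924e-02, -6.73876025e-05]), 'tool_pos': array([ 0.18085494, -0.4924692 ,  0.22612479]), 'tool_rot': array([-3.14024403e+00, -1.81022318e-04,  3.51822278e-01]), 'contact_force': array([-0.49706948,  0.44701509,  0.03344071]), 'torque': array([-0.025685  , -0.0281193 ,  0.02912446]), 'grip_force': 0.0, 'opening': 0.0918017014099098}
```

View pics/top0.png

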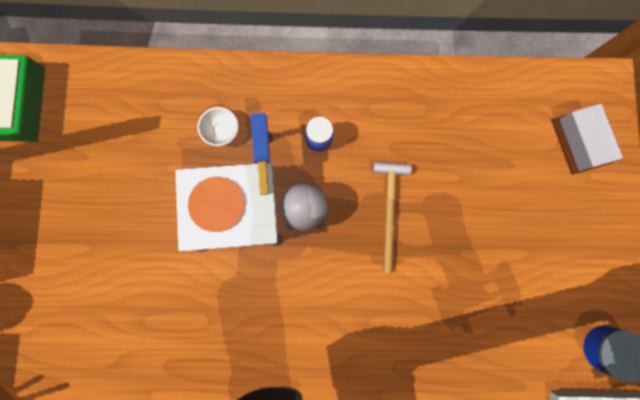

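View pics/scene0.png

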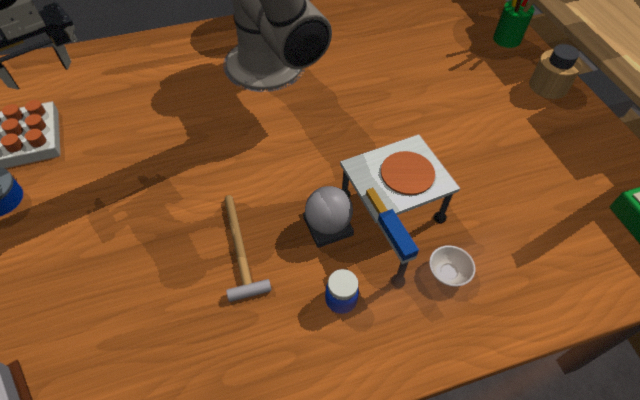

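The top view shows the white table (about 177–277, 165–250) with its exit edge on the right. The blank is at (217,205), the bar at (263,178), the sleeve at (260,138), the ball at (305,207), the jar at (319,133), the dish at (217,125) and the hammer at x≈390. The scene view shows the blank at (408,172), the bar at (377,201), the ball at (328,210) and the sleeve at (398,233).

```bash
cat > h.py <<'E'
import numpy as np,cv2
from cell import robot,viewer
def rays(p,uv):
    K=p["K"];uv=np.atleast_2d(uv).astype(float)
    d=np.c_[(uv[:,0]-K[0,2])/K[0,0],(uv[:,1]-K[1,2])/K[1,1]];s=d.copy()
    for _ in range(20): s=d/(1+p["k1"]*(s**2).sum(1,keepdims=True))
    T=np.array(p["T"]);v=np.c_[s,np.ones(len(s))]@T[:3,:3].T
    return T[:3,3],v/np.linalg.norm(v,axis=1,keepdims=True)
def plane(p,uv,z):
    o,v=rays(p,uv); return o+v*((z-o[2])/v[:,2:])
def tri(p1,a,p2,b):
    o1,v1=rays(p1,a);o2,v2=rays(p2,b);v1=v1[0];v2=v2[0]
    t=np.linalg.lstsq(np.c_[v1,-v2],o2-o1,rcond=None)[0]
    A=o1+t[0]*v1;B=o2+t[1]*v2
    return (A+B)/2,np.linalg.norm(A-B)
def blob(m,box):
    k=np.zeros(m.shape,np.uint8);x0,y0,x1,y1=box;k[y0:y1,x0:x1]=m[y0:y1,x0:x1]*255
    c=max(cv2.findContours(k,cv2.RETR_EXTERNAL,cv2.CHAIN_APPROX_NONE)[0],key=cv2.contourArea)
    return c[:,0,:]
def cen(c):
    M=cv2.moments(c.reshape(-1,1,2));return [M["m10"]/M["m00"],M["m01"]/M["m00"]]
E
python3 - <<'E'
from h import *
r={}
for n,bx in (("top",dict(t=(165,150,285,260),b=(180,170,250,240),s=(240,105,275,170),g=(255,155,275,200),k=(278,175,332,240))),
            ("scene",dict(t=(330,130,465,225),b=(370,145,440,200),s=(370,200,425,265),g=(360,180,400,225),k=(300,180,355,232)))):
    im=cv2.imread(f"pics/{n}0.png");p=viewer.camera_params(n);H,S,V=[x.astype(int) for x in cv2.split(cv2.cvtColor(im,cv2.COLOR_BGR2HSV))]
    m=dict(t=(S<60)&(V>140),b=(H<12)&(S>130)&(V>120),s=(H>100)&(H<130)&(S>120),g=(H>13)&(H<25)&(S>120),k=(S<70)&(V>50)&(V<190))
    for k in m:
        c=blob(m[k],bx[k]); r[n,k]=(p,c); print(n,k,cv2.contourArea(c),np.round(cen(c),1),c.min(0),c.max(0))
for k in "bgk":
    X,e=tri(r["top",k][0],cen(r["top",k][1]),r["scene",k][0],cen(r["scene",k][1]));print(k,X.round(4),round(e,4))
for n in("top","scene"):
    p,c=r[n,"t"]; hull=cv2.convexHull(c); q=cv2.boxPoints(cv2.minAreaRect(c)) 
    q=cv2.approxPolyDP(hull,5,True)[:,0]; print(n,"corners",q.tolist(),plane(p,q,.1165).round(4).tolist())
    p,c=r[n,"b"];P=plane(p,c,.1225)[:,:2].astype(np.float32);print("blank",cv2.fitEllipse(P))
    p,c=r[n,"g"];print("bar",cv2.minAreaRect(plane(p,c,.1305)[:,:2].astype(np.float32)*1000))
    p,c=r[n,"s"];print("slv",cv2.minAreaRect(plane(p,c,.1375)[:,:2].astype(np.float32)*1000))
E
```

```text
top t 7321.0 [223.  208.3] [176 163] [276 250]
top b 2260.0 [215.9 204. ] [189 178] [243 230]
top s 585.5 [259.5 136.8] [252 114] [267 160]
top g 207.0 [262.8 177.5] [258 162] [267 193]
top k 1617.5 [303.3 206.8] [281 184] [326 229]
scene t 5074.0 [400.8 173.6] [341 135] [459 212]
scene b 1684.5 [407.6 172.2] [381 152] [434 193]
scene s 879.0 [397.7 234.3] [378 209] [417 259]
scene g 209.5 [375.7 200.4] [367 188] [386 212]
scene k 1682.5 [328.5 209.1] [305 186] [352 231]
b [0.5632 0.1601 0.1182] 0.0005
g [0.6154 0.0677 0.1302] 0.0013
k [ 0.5657 -0.0104  0.0656] 0.0003
top corners [[256, 164], [273, 193], [276, 242], [179, 250], [176, 170]] [[0.6451, 0.0845, 0.1165], [0.5871, 0.0489, 0.1165], [0.4905, 0.0403, 0.1165], [0.4727, 0.2267, 0.1165], [0.6298, 0.2417, 0.1165]]
blank ((0.563128650188446, 0.15860557556152344), (0.10378360748291016, 0.10541752725839615), 171.85914611816406)
bar ((615.7220458984375, 68.15455627441406), (62.738059997558594, 14.997076988220215), 6.019012451171875)
slv ((695.5277099609375, 76.13345336914062), (92.91890716552734, 28.35053253173828), 6.557220935821533)
scene corners [[459, 187], [395, 212], [361, 195], [341, 161], [419, 135]] [[0.6287, 0.2428, 0.1165], [0.644, 0.097, 0.1165], [0.5858, 0.0495, 0.1165], [0.4916, 0.0418, 0.1165], [0.4761, 0.2276, 0.1165]]
blank ((0.5645663738250732, 0.1587894707918167), (0.10557691752910614, 0.10681129992008209), 152.71102905273438)
bar ((614.218994140625, 66.68257904052734), (57.721923828125, 19.157833099365234), 4.718885898590088)
slv ((700.0982666015625, 73.41249084472656), (103.69645690917969, 36.548683166503906), 4.659085273742676)
```

Emit:
step_arm --increments '[{"delta_pos":[4,-3,0],"dr":[0,0,-8],"fingers":1},{"delta_pos":[8,-6,0],"dr":[0,0,-16],"fingers":1},{"delta_pos":[12,-9,0],"dr":[0,0,-24],"fingers":1},{"delta_pos":[16,-12,0],"dr":[0,0,-32],"fingers":1},{"delta_pos":[20,-15,0],"dr":[0,0,-40],"fingers":1}]' --newtons 20

```text
time: 0.72
tool_pos: [0.3175, -0.2816, 0.2265]
tool_rot: [-3.141, -0.0, 1.054]
contact_force: [0.1, -0.0, 0.3]
opening: 0.0463
grip_force: 0.0
```

```bash
cat >> h.py <<'E'
from scipy.spatial.transform import Rotation as Ro
E0=np.array([.5703,.047]);PSI=np.radians(5.5)
def w(x,y): c,s=np.cos(PSI),np.sin(PSI); return E0+np.array([c*x-s*y,s*x+c*y])
def inv(P): c,s=np.cos(PSI),np.sin(PSI); d=np.asarray(P)[:2]-E0; return np.array([c*d[0]+s*d[1],-s*d[0]+c*d[1]])
def go(x,y,z):
    o=robot.observe();R=Ro.from_euler("xyz",o["tool_rot"]);T=Ro.from_euler("xyz",[np.pi,0,np.pi/2+PSI])
    print("t",round(o["time"],2),"tab",(inv(o["tool_pos"])*1000).round(1),"z",(o["tool_pos"][2]*1000).round(1),"F",o["contact_force"].round(1),"open",round(o["opening"]*1000,1))
    print("delta cm",(R.inv().apply(np.r_[w(x,y),z]-o["tool_pos"])*100).round(2),"dr",np.degrees((R.inv()*T).as_rotvec()).round(2))
E
python3 -c "
from h import *
go(-.02,.018,.2)"
```

```text
t 0.72 tab [-283.1 -302.8] z 226.5 F [ 0.1 -0.   0.3] open 46.3
delta cm [41.38  3.08  2.66] dr [-1.00e-02 -1.00e-02 -3.51e+01]
```

Emit:
step_arm --increments '[{"delta_pos":[5,0,0],"dr":[0,0,-8],"fingers":1},{"delta_pos":[10,1,0],"dr":[0,0,-16],"fingers":1},{"delta_pos":[15,1,0],"dr":[0,0,-24],"fingers":1},{"delta_pos":[20,1.5,0],"dr":[0,0,-32],"fingers":1},{"delta_pos":[25,2,0],"dr":[0,0,-35],"fingers":1}]'

```text
time: 1.35
tool_pos: [0.4594, -0.0747, 0.2266]
tool_rot: [-3.141, 0.0, 1.664]
contact_force: [0.1, -2.3, -0.1]
opening: 0.0008
grip_force: 0.0
```

```bash
python3 -c "
from h import *
go(-.02,.018,.2)
p=viewer.camera_params('wrist');im=viewer.read_camera('wrist');cv2.imwrite('pics/w1.png',im[:,:,::-1]);print(np.round(p['T'],4).tolist(),p['K'].tolist() if hasattr(p['K'],'tolist') else p['K'],p['k1'])"
```

```text
t 1.35 tab [-122.1 -110.5] z 226.6 F [ 0.1 -2.3 -0.1] open 0.8
delta cm [12.88 10.17  2.65] dr [-0.02  0.01 -0.18]
[[0.9957, 0.0894, 0.0237, 0.4546], [0.0925, -0.9623, -0.2558, -0.0064], [-0.0001, 0.2569, -0.9664, 0.3836], [0.0, 0.0, 0.0, 1.0]] [[327.7105357162789, 0.0, 317.00329780184006], [0.0, 327.7105357162789, 205.16651899721325], [0.0, 0.0, 1.0]] 0.010081370141228993
```

View pics/w1.png

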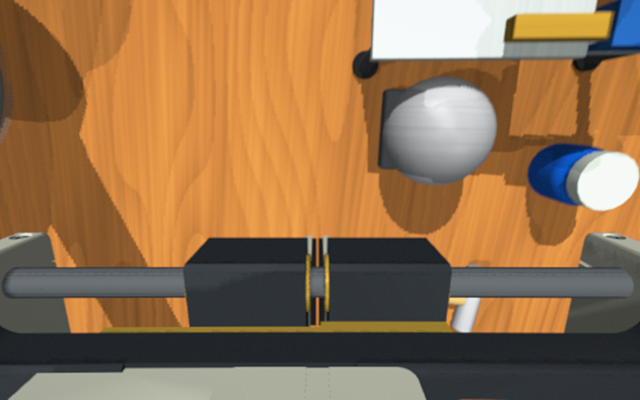

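The wrist view shows the ball at about (440,130), the exit edge along row ≈58, the bar at (560,25) and the jar at (600,178). I'll refine the ball and edge from this picture.

```bash
python3 - <<'E'
from h import *
p=viewer.camera_params("wrist");im=cv2.imread("pics/w1.png")
H,S,V=[x.astype(int) for x in cv2.split(cv2.cvtColor(im,cv2.COLOR_BGR2HSV))]
c=blob((S<60)&(V>70)&(V<235),(378,70,510,195))
pt=viewer.camera_params("top");ps=viewer.camera_params("scene")
# silhouette cone axis: fit plane to unit rays, n.v=const -> axis n, half angle -> distance
o,v=rays(p,cv2.convexHull(c[c[:,0]>405])[:,0]); n=np.linalg.lstsq(v,np.ones(len(v)),rcond=None)[0]; cosA=1/np.linalg.norm(n);n*=cosA
D=.05/np.sqrt(1-cosA**2);C=o+n*D
print("ball centre by size",C.round(4), "on z=.065:",(o+n*((.065-o[2])/n[2])).round(4),"tab",inv(C)*1000,inv(o+n*((.065-o[2])/n[2]))*1000,"fit rms",np.std(v@n))
# exit edge: columns 390..480
pts=[]
for u in range(395,490,5):
    col=V[40:75,u]-S[40:75,u]; g=np.diff(col.astype(float)); pts.append([u,40+np.argmin(g)+1])
print(pts[::4]); E=plane(p,pts,.1165); print("edge tab y",[round(inv(e)[1]*1000,1) for e in E])
# -x side of the table
q=[]
for r in range(5,50,5):
    col=(V-S)[r,350:400].astype(float); q.append([350+np.argmax(np.diff(col))+1,r])
print("left tab x",[np.round(inv(e)*1000,1).tolist() for e in plane(p,q,.1165)])
E
```

```text
ball centre by size [ 0.5738 -0.0039  0.0593] on z=.065: [ 0.5717 -0.0039  0.065 ] tab [ -1.41029921 -51.03760774] [ -3.44923575 -50.81911589] fit rms 9.826306792021331e-05
[[395, np.int64(61)], [415, np.int64(60)], [435, np.int64(60)], [455, np.int64(60)], [475, np.int64(59)]]
edge tab y [np.float64(3.7), np.float64(4.3), np.float64(4.3), np.float64(4.3), np.float64(4.3), np.float64(4.3), np.float64(4.3), np.float64(4.3), np.float64(4.3), np.float64(4.3), np.float64(4.3), np.float64(4.3), np.float64(4.3), np.float64(4.2), np.float64(4.2), np.float64(4.2), np.float64(4.9), np.float64(5.6), np.float64(5.6)]
left tab x [[-76.8, 41.1], [-76.7, 37.9], [-75.8, 34.7], [-75.6, 31.4], [-76.9, 28.1], [-76.8, 24.8], [-76.6, 21.4], [-75.8, 18.1], [-75.6, 14.7]]
```

Emit:
step_arm --increments '[{"delta_pos":[4,3,0],"dr":[0,0,0],"fingers":1},{"delta_pos":[8,6,0.5],"dr":[0,0,0],"fingers":1},{"delta_pos":[12,9,1],"dr":[0,0,0],"fingers":1},{"delta_pos":[12.9,10.1,3],"dr":[0,0,0],"fingers":1},{"delta_pos":[12.9,10.1,5],"dr":[0,0,0],"fingers":1}]'

```text
time: 2.02
tool_pos: [0.5477, 0.0618, 0.175]
tool_rot: [-3.14, 0.0, 1.662]
contact_force: [1.3, -0.5, 0.1]
opening: 0.0008
grip_force: 0.0
```

```bash
python3 -c "
from h import *
go(-.02,.018,.123)
p=viewer.camera_params('wrist');im=viewer.read_camera('wrist');cv2.imwrite('pics/w2.png',im[:,:,::-1]);np.savez('w2.npz',T=p['T'],K=p['K'],k1=p['k1'])"
```

```text
t 2.02 tab [-21.1  16.9] z 175.0 F [ 1.3 -0.5  0.1] open 0.8
delta cm [0.11 0.11 5.2 ] dr [-0.08  0.01 -0.25]
```

View pics/w2.png

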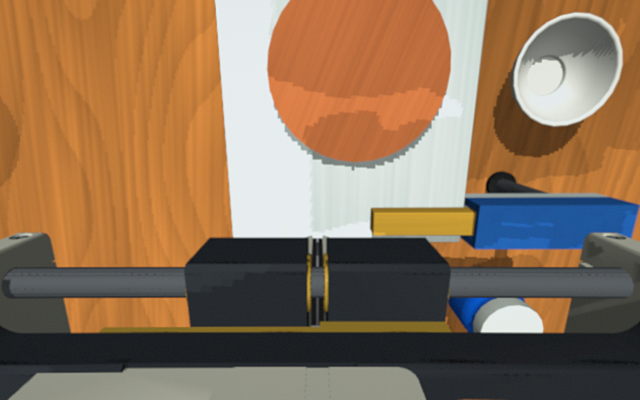

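The second wrist view shows the blank at about (360,75), the bar's free end at (372,221), the sleeve mouth at column ≈470 and the dish at (568,68). The tool is clear of the bar.

```bash
python3 - <<'E'
from h import *
T1=np.array([[0.9957, 0.0894, 0.0237, 0.4546], [0.0925, -0.9623, -0.2558, -0.0064], [-0.0001, 0.2569, -0.9664, 0.3836],[0,0,0,1]])
d=np.load("w2.npz");p2={k:d[k] for k in d};p1=dict(p2,T=T1)
im=cv2.imread("pics/w1.png");H,S,V=[x.astype(int) for x in cv2.split(cv2.cvtColor(im,cv2.COLOR_BGR2HSV))]
c=blob((S<60)&(V>70)&(V<235),(378,70,510,195))
o,v=rays(p1,cv2.convexHull(c[c[:,0]>405])[:,0]); n=np.linalg.lstsq(v,np.ones(len(v)),rcond=None)[0];n/=np.linalg.norm(n)
C=o+n*((.065-o[2])/n[2]);print("ball",C.round(4),inv(C)*1000)
print("edge",[np.round(inv(e)*1000,1).tolist() for e in plane(p1,[[395,61],[435,60],[475,59.5],[372,25]],.1165)])
im=cv2.imread("pics/w2.png");H,S,V=[x.astype(int) for x in cv2.split(cv2.cvtColor(im,cv2.COLOR_BGR2HSV))]
c=blob((H<14)&(S>110),(240,0,465,175));c=c[c[:,1]>2]
P=plane(p2,c,.1225)[:,:2]; A=np.c_[2*P,np.ones(len(P))];s=np.linalg.lstsq(A,(P**2).sum(1),rcond=None)[0]
print("blank",s[:2],"r",np.sqrt(s[2]+s[:2]@s[:2]),inv(s[:2])*1000)
print("bar end",inv(plane(p2,[[372,221]],.1305)[0])*1000,"mouth",inv(plane(p2,[[470,215]],.1305)[0])*1000)
print("left",[np.round(inv(e)*1000,1).tolist() for e in plane(p2,[[217,20],[232,230]],.1165)],"right",np.round(inv(plane(p2,[[479,100]],.1165)[0])*1000,1))
E
```

```text
ball [ 0.5689 -0.009   0.065 ] [ -6.73513767 -55.59507912]
edge [[-61.4, -0.9], [-31.4, -0.4], [-1.5, -0.2], [-79.7, 23.6]]
blank [0.56490414 0.15981039] r 0.05386466574736004 [  5.44137522 112.80820357]
bar end [15.89273768 21.05670649] mouth [78.36173183 24.83648427]
left [[-78.0, 141.3], [-78.6, 10.5]] right [82.  95.6]
```

Emit:
step_arm --increments '[{"delta_pos":[0.1,0,2],"dr":[0,0,0],"fingers":1},{"delta_pos":[0.1,0,4],"dr":[0,0,0],"fingers":1},{"delta_pos":[0.1,0,5.2],"dr":[0,0,0],"fingers":1},{"delta_pos":[0.1,1,5.2],"dr":[0,0,0],"fingers":1},{"delta_pos":[0.1,2,5.2],"dr":[0,0,0],"fingers":1}]'

```text
time: 2.7
tool_pos: [0.5689, 0.0639, 0.1255]
tool_rot: [3.14, 0.0, 1.661]
contact_force: [-0.2, -0.1, 0.0]
opening: 0.0001
grip_force: 0.0
```

Emit:
step_arm --increments '[{"delta_pos":[0,0.8,0],"dr":[0,0,0],"fingers":1},{"delta_pos":[0,1.6,0],"dr":[0,0,0],"fingers":1},{"delta_pos":[0,2.4,0],"dr":[0,0,0],"fingers":1},{"delta_pos":[0,3.2,0],"dr":[0,0,0],"fingers":1},{"delta_pos":[0,4,0],"dr":[0,0,0],"fingers":1}]'

```text
time: 3.32
tool_pos: [0.6075, 0.0678, 0.1252]
tool_rot: [-3.141, 0.0, 1.661]
contact_force: [-5.5, -0.9, 5.6]
opening: 0.0005
grip_force: 3.6
```

```bash
python3 -c "
from h import *
go(.053,.018,.123)
im=viewer.read_camera('scene');cv2.imwrite('pics/s2.png',cv2.resize(im[120:280,280:480,::-1],None,fx=3,fy=3))"
```

```text
t 3.33 tab [39.  17.2] z 125.2 F [-5.5 -0.9  5.6] open 0.5
delta cm [0.09 1.4  0.22] dr [-0.04  0.   -0.33]
```

View pics/s2.png

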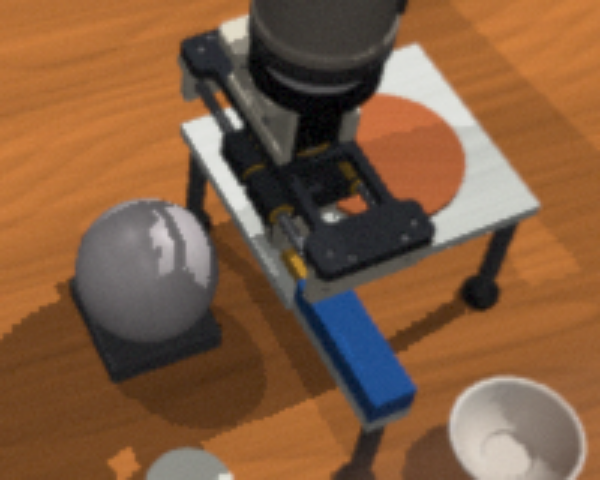

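The crop shows the gripper behind the bar, with only a short stub of brass left at (295,265) before the sleeve mouth. I'll keep pushing until it meets the closed end.

Emit:
step_arm --increments '[{"delta_pos":[0,0.5,0],"dr":[0,0,0],"fingers":1},{"delta_pos":[0,0.9,0],"dr":[0,0,0],"fingers":1},{"delta_pos":[0,1.2,0],"dr":[0,0,0],"fingers":1},{"delta_pos":[0,1.4,0],"dr":[0,0,0],"fingers":1},{"delta_pos":[0,1.4,0],"dr":[0,0,0],"fingers":1}]'

```text
time: 4.0
tool_pos: [0.6213, 0.0691, 0.1252]
tool_rot: [-3.141, 0.0, 1.661]
contact_force: [-3.8, -0.8, 4.9]
opening: 0.0004
grip_force: 3.4
```

```bash
python3 -c "
from h import *
go(.053,.018,.123)"
```

```text
t 4.0 tab [52.9 17.1] z 125.2 F [-3.8 -0.8  4.9] open 0.4
delta cm [0.09 0.01 0.22] dr [-0.02  0.01 -0.33]
```

Emit:
step_arm --increments '[{"delta_pos":[0,0.2,0],"dr":[0,0,0],"fingers":1},{"delta_pos":[0,0.4,0],"dr":[0,0,0],"fingers":1},{"delta_pos":[0,0.6,0],"dr":[0,0,0],"fingers":1},{"delta_pos":[0,0.8,0],"dr":[0,0,0],"fingers":1},{"delta_pos":[0,0.8,0],"dr":[0,0,0],"fingers":1}]'

```text
time: 4.62
tool_pos: [0.6293, 0.0697, 0.1252]
tool_rot: [-3.141, 0.0, 1.661]
contact_force: [-4.9, -0.5, 5.3]
opening: 0.0001
grip_force: 3.4
```

Emit:
step_arm --increments '[{"delta_pos":[0,0.1,0],"dr":[0,0,0],"fingers":1},{"delta_pos":[0,0.2,0],"dr":[0,0,0],"fingers":1},{"delta_pos":[0,0.3,0],"dr":[0,0,0],"fingers":1},{"delta_pos":[0,0.4,0],"dr":[0,0,0],"fingers":1},{"delta_pos":[0,0.4,0],"dr":[0,0,0],"fingers":1}]'

```text
time: 5.25
tool_pos: [0.6315, 0.07, 0.1251]
tool_rot: [-3.137, 0.0, 1.661]
contact_force: [-11.2, -0.9, 8.6]
opening: 0.0006
grip_force: 7.0
```

```bash
python3 -c "
from h import *
go(.053,.018,.123)
im=viewer.read_camera('wrist');cv2.imwrite('pics/w3.png',im[150:330,300:640,::-1])"
```

```text
t 5.25 tab [63.1 17. ] z 125.1 F [-11.2  -0.9   8.6] open 0.6
delta cm [ 0.09 -1.01  0.22] dr [-0.26  0.01 -0.33]
```

View pics/w3.png

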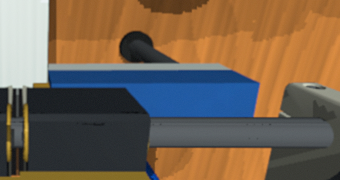

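Force climbed to 11 N and the tool stalled at x=63, so the bar should be home. I'll back off and rise.

Emit:
step_arm --increments '[{"delta_pos":[0,-1,0],"dr":[0,0,0],"fingers":1},{"delta_pos":[0,-2,-1],"dr":[0,0,0],"fingers":1},{"delta_pos":[0,-3,-4],"dr":[0,0,0],"fingers":0.5},{"delta_pos":[2,-4,-7],"dr":[0,0,0],"fingers":0},{"delta_pos":[6,-5,-7.5],"dr":[0,0,0],"fingers":-0.5}]'

```text
time: 5.92
tool_pos: [0.5793, 0.1249, 0.2029]
tool_rot: [3.135, 0.0, 1.658]
contact_force: [0.4, 0.7, -0.2]
opening: 0.0254
grip_force: 0.0
```

Emit:
step_arm --increments '[{"delta_pos":[3,0,0],"dr":[0,0,0],"fingers":-0.74},{"delta_pos":[6,0,0],"dr":[0,0,0],"fingers":-0.74},{"delta_pos":[8,0,0],"dr":[0,0,0],"fingers":-0.74},{"delta_pos":[9.5,0,0],"dr":[0,0,0],"fingers":-0.74},{"delta_pos":[9.5,0,0],"dr":[0,0,0],"fingers":-0.74}]'

```text
time: 6.55
tool_pos: [0.5695, 0.2205, 0.1997]
tool_rot: [3.141, 0.0, 1.662]
contact_force: [0.4, -0.3, 0.4]
opening: 0.0758
grip_force: 0.0
```

```bash
python3 - <<'E'
from h import *
go(.005,.18,.1185)
im=viewer.read_camera('scene');cv2.imwrite('pics/s3.png',im[:,:,::-1]);p=viewer.camera_params('scene')
b=cv2.imread('pics/s3.png');H,S,V=[x.astype(int) for x in cv2.split(cv2.cvtColor(b,cv2.COLOR_BGR2HSV))]
c=blob((H>13)&(H<25)&(S>120),(360,180,410,235));print(cv2.contourArea(c),[(inv(q)*1000).round(1).tolist() for q in plane(p,[c[np.argmin(c[:,0])],c[np.argmin(c[:,1])],cen(c)],.1305)])
c=blob((H<12)&(S>130)&(V>120),(370,145,440,200));print(cv2.contourArea(c),inv(plane(p,[cen(c)],.1225)[0])*1000)
cv2.imwrite('pics/s3c.png',cv2.resize(b[120:280,300:500],None,fx=3,fy=3))
E
```

```text
t 6.55 tab [ 15.8 172.7] z 199.7 F [ 0.4 -0.3  0.4] open 75.8
delta cm [ 0.72 -1.09  8.12] dr [ 0.01  0.01 -0.28]
45.5 [[97.8, -40.2], [86.3, -17.5], [101.4, -22.9]]
1543.0 [  8.6082693  114.09819967]
```

View pics/s3c.png

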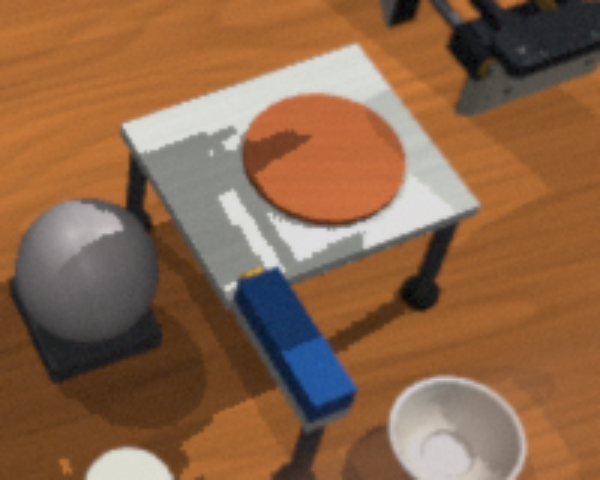

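The crop shows only a short brass stub at the sleeve mouth (255,272), so the bar is home. The blank at (325,155) has not moved. Next I descend behind the blank.

Emit:
step_arm --increments '[{"delta_pos":[0.3,-0.5,2],"dr":[0,0,0],"fingers":-0.74},{"delta_pos":[0.6,-1,4],"dr":[0,0,0],"fingers":-0.74},{"delta_pos":[0.7,-1.1,6],"dr":[0,0,-0.3],"fingers":-0.74},{"delta_pos":[0.7,-1.1,7.5],"dr":[0,0,-0.3],"fingers":-0.74},{"delta_pos":[0.7,-1.1,8.1],"dr":[0,0,-0.3],"fingers":-0.74}]'

```text
time: 7.22
tool_pos: [0.558, 0.2252, 0.1178]
tool_rot: [-3.14, 0.0, 1.665]
contact_force: [-0.8, -0.4, 0.6]
opening: 0.08
grip_force: 0.0
```

Emit:
step_arm --increments '[{"delta_pos":[0,0,0],"dr":[0,0,0],"fingers":-0.74},{"delta_pos":[-0.3,0,0],"dr":[0,0,0],"fingers":-0.74},{"delta_pos":[-0.6,0,0],"dr":[0,0,0],"fingers":-0.74},{"delta_pos":[-0.9,0,0],"dr":[0,0,0],"fingers":-0.74},{"delta_pos":[-1.2,0,0],"dr":[0,0,0],"fingers":-0.74}]'

```text
time: 7.85
tool_pos: [0.5592, 0.2137, 0.1189]
tool_rot: [3.141, 0.0, 1.666]
contact_force: [-0.2, 0.1, -0.0]
opening: 0.0802
grip_force: 0.0
```

```bash
python3 -c "
from h import *
go(-.008,.12,.118)"
```

```text
t 7.85 tab [  5. 167.] z 118.9 F [-0.2  0.1 -0. ] open 80.2
delta cm [-4.7  -1.29  0.09] dr [ 0.02  0.   -0.05]
```

Emit:
step_arm --increments '[{"delta_pos":[-0.6,0,0.1],"dr":[0,0,0],"fingers":-0.74},{"delta_pos":[-1.2,0,0.1],"dr":[0,0,0],"fingers":-0.74},{"delta_pos":[-1.8,-0.1,0.1],"dr":[0,0,0],"fingers":-0.74},{"delta_pos":[-2.4,-0.2,0.1],"dr":[0,0,0],"fingers":-0.74},{"delta_pos":[-3,-0.3,0.1],"dr":[0,0,0],"fingers":-0.74}]'

```text
time: 8.48
tool_pos: [0.559, 0.1835, 0.1177]
tool_rot: [3.141, -0.0, 1.666]
contact_force: [-1.2, 3.2, -0.6]
opening: 0.0798
grip_force: 1.6
```

```bash
cat > b.py <<'E'
from h import *
import sys
go(-.0085,-.0103,.118)
n=sys.argv[1];im=viewer.read_camera('scene')[:,:,::-1].copy();cv2.imwrite(f'pics/{n}.png',im);p=viewer.camera_params('scene')
cv2.imwrite(f'pics/{n}c.png',cv2.resize(im[140:260,290:450],None,fx=4,fy=4))
H,S,V=[x.astype(int) for x in cv2.split(cv2.cvtColor(im,cv2.COLOR_BGR2HSV))]
m=((H<12)&(S>130)&(V>60)).astype(np.uint8)
c=blob(cv2.morphologyEx(m,cv2.MORPH_OPEN,np.ones((3,3)))>0,(290,140,450,230));c=cv2.convexHull(c)[:,0]
P=plane(p,c,.1225)[:,:2]
T=np.array([inv(q)*1000 for q in P]);print("extent x",T[:,0].min().round(1),T[:,0].max().round(1),"y",T[:,1].min().round(1),T[:,1].max().round(1))
E
python3 b.py s4
```

```text
t 8.47 tab [  1.9 136.9] z 117.7 F [-1.2  3.2 -0.6] open 79.8
delta cm [-14.72  -1.02  -0.03] dr [ 0.01 -0.   -0.04]
extent x -50.6 58.0 y 34.8 142.1
```

View pics/s4c.png

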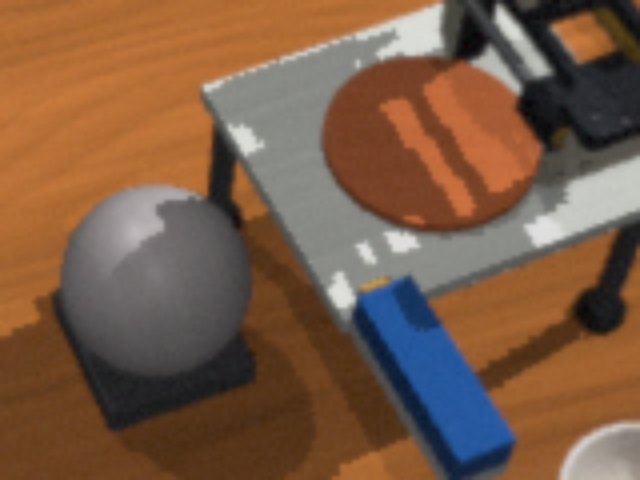

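The crop shows the blank, about (430,145), pushed forward with the gripper behind it. It matches the predicted offset from the TCP, so I continue.

Emit:
step_arm --increments '[{"delta_pos":[-0.8,-0.1,0],"dr":[0,0,0],"fingers":-0.74},{"delta_pos":[-1.6,-0.2,0],"dr":[0,0,0],"fingers":-0.74},{"delta_pos":[-2.4,-0.3,0],"dr":[0,0,0],"fingers":-0.74},{"delta_pos":[-3.2,-0.4,0],"dr":[0,0,0],"fingers":-0.74},{"delta_pos":[-4,-0.5,0],"dr":[0,0,0],"fingers":-0.74}]'

```text
time: 9.15
tool_pos: [0.5578, 0.1429, 0.1177]
tool_rot: [-3.141, 0.0, 1.666]
contact_force: [-0.5, 3.0, -0.9]
opening: 0.0798
grip_force: 1.7
```

Emit:
step_arm --increments '[{"delta_pos":[-0.8,-0.1,0],"dr":[0,0,0],"fingers":-0.74},{"delta_pos":[-1.6,-0.2,0],"dr":[0,0,0],"fingers":-0.74},{"delta_pos":[-2.4,-0.3,0],"dr":[0,0,0],"fingers":-0.74},{"delta_pos":[-3.2,-0.4,0],"dr":[0,0,0],"fingers":-0.74},{"delta_pos":[-4,-0.5,0],"dr":[0,0,0],"fingers":-0.74}]'

```text
time: 9.78
tool_pos: [0.5566, 0.1027, 0.1177]
tool_rot: [-3.141, 0.0, 1.666]
contact_force: [-0.2, 4.2, -0.4]
opening: 0.0797
grip_force: 1.7
```

```bash
python3 b.py s5
```

```text
t 9.78 tab [-8.3 56.7] z 117.7 F [-0.2  4.2 -0.4] open 79.7
delta cm [-6.7  -0.01 -0.03] dr [-0.01  0.   -0.04]
extent x -60.8 48.3 y -45.4 60.7
```

View pics/s5c.png

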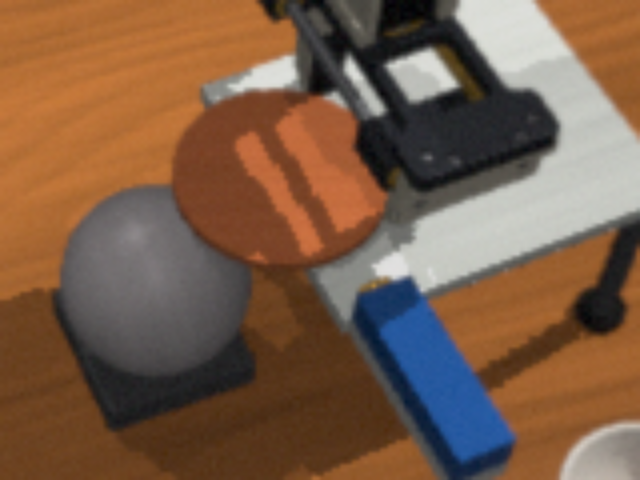

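The crop shows the blank, about (280,175), overhanging the edge and reaching over the ball, with the cup of the fingers behind it. It is laterally near the ball's line.

```bash
python3 - <<'E'
from h import *
for n,bx in(("top",(278,175,332,240)),("scene",(300,180,355,232))):
    im=cv2.imread(f"pics/{n}0.png");H,S,V=[x.astype(int) for x in cv2.split(cv2.cvtColor(im,cv2.COLOR_BGR2HSV))]
    p=viewer.camera_params(n);c=blob((S<70)&(V>50)&(V<190),bx)
    h=cv2.convexHull(c)[:,0].astype(float); 
    o,v=rays(p,h);nn=np.linalg.lstsq(v,np.ones(len(v)),rcond=None)[0];cA=1/np.linalg.norm(nn);nn*=cA
    C=o+nn*((.065-o[2])/nn[2]);print(n,C.round(4),(inv(C)*1000).round(1),"R",np.linalg.norm(C-o)*np.sqrt(1-cA**2))
E
```

```text
top [ 0.565  -0.0106  0.065 ] [-10.8 -56.8] R 0.04926700995312237
scene [ 0.5659 -0.0102  0.065 ] [ -9.9 -56.5] R 0.048804358173242156
```

Emit:
step_arm --increments '[{"delta_pos":[-0.6,0,0],"dr":[0,0,0],"fingers":-0.74},{"delta_pos":[-1.2,0,0],"dr":[0,0,0],"fingers":-0.74},{"delta_pos":[-1.8,0,0],"dr":[0,0,0],"fingers":-0.74},{"delta_pos":[-2.4,0,0],"dr":[0,0,0],"fingers":-0.74},{"delta_pos":[-3,0,0],"dr":[0,0,0],"fingers":-0.74}]'

```text
time: 10.45
tool_pos: [0.5596, 0.073, 0.1178]
tool_rot: [3.141, 0.0, 1.666]
contact_force: [-0.5, 4.4, 1.6]
opening: 0.08
grip_force: 2.1
```

Emit:
step_arm --increments '[{"delta_pos":[-0.6,0,0],"dr":[0,0,0],"fingers":-0.74},{"delta_pos":[-1.2,-0.1,0],"dr":[0,0,0],"fingers":-0.74},{"delta_pos":[-1.8,-0.2,0],"dr":[0,0,0],"fingers":-0.74},{"delta_pos":[-2.4,-0.2,0],"dr":[0,0,0],"fingers":-0.74},{"delta_pos":[-2.9,-0.2,0],"dr":[0,0,0],"fingers":-0.74}]'

```text
time: 11.08
tool_pos: [0.56, 0.0437, 0.1175]
tool_rot: [-3.141, 0.0, 1.666]
contact_force: [0.3, 2.6, -1.2]
opening: 0.0798
grip_force: 1.6
```

```bash
python3 b.py s6
```

```text
t 11.07 tab [-10.5  -2.3] z 117.5 F [ 0.3  2.6 -1.2] open 79.8
delta cm [-0.8   0.21 -0.05] dr [-0.05  0.01 -0.05]
extent x -63.2 47.4 y -105.4 -4.4
```

Emit:
step_arm --increments '[{"delta_pos":[-0.2,0,0],"dr":[0,0,0],"fingers":-0.74},{"delta_pos":[-0.4,0,0],"dr":[0,0,0],"fingers":-0.74},{"delta_pos":[-0.6,0,0],"dr":[0,0,0],"fingers":-0.74},{"delta_pos":[-0.8,0,0],"dr":[0,0,0],"fingers":-0.74},{"delta_pos":[-0.8,0,0],"dr":[0,0,0],"fingers":-0.74}]'

```text
time: 11.75
tool_pos: [0.5611, 0.0361, 0.1178]
tool_rot: [3.141, 0.0, 1.666]
contact_force: [-0.1, 2.7, 0.2]
opening: 0.08
grip_force: 1.3
```

```bash
python3 b.py s7
```

```text
t 11.75 tab [-10.2  -9.9] z 117.8 F [-0.1  2.7  0.2] open 80.0
delta cm [-0.04  0.17 -0.02] dr [ 0.01  0.02 -0.05]
extent x -61.8 47.6 y -113.5 -12.9
```

View pics/s7c.png

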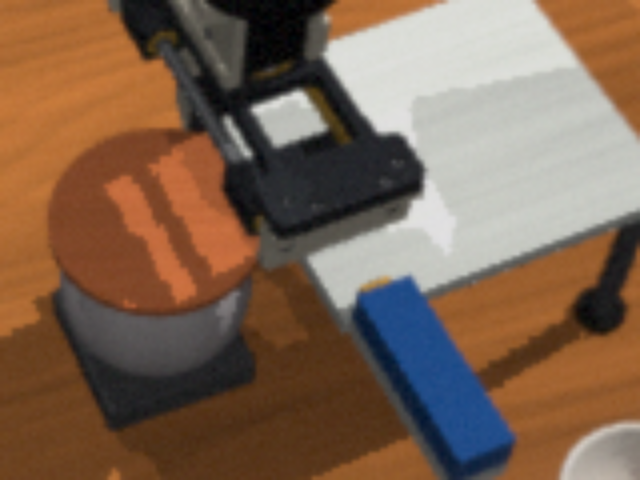

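The crop shows the blank, about (155,220), sitting over the ball past the edge with the fingers still touching. I push 1 mm more, then withdraw slowly straight back.

Emit:
step_arm --increments '[{"delta_pos":[-0.1,0,0],"dr":[0,0,0],"fingers":-0.74},{"delta_pos":[-0.1,0,0],"dr":[0,0,0],"fingers":-0.74},{"delta_pos":[0,0,0],"dr":[0,0,0],"fingers":-0.74},{"delta_pos":[0.1,0,0],"dr":[0,0,0],"fingers":-0.74},{"delta_pos":[0.3,0,0],"dr":[0,0,0],"fingers":-0.74}]'

```text
time: 12.42
tool_pos: [0.5609, 0.0391, 0.1177]
tool_rot: [3.141, 0.001, 1.666]
contact_force: [0.2, 0.6, 0.7]
opening: 0.0799
grip_force: 0.0
```

Emit:
step_arm --increments '[{"delta_pos":[0.3,0,0],"dr":[0,0,0],"fingers":-0.74},{"delta_pos":[0.7,0,0],"dr":[0,0,0],"fingers":-0.74},{"delta_pos":[1.2,0,0],"dr":[0,0,0],"fingers":-0.74},{"delta_pos":[2,0,0],"dr":[0,0,0],"fingers":-0.74},{"delta_pos":[3,0,0],"dr":[0,0,0],"fingers":-0.74}]'

```text
time: 13.05
tool_pos: [0.5578, 0.0698, 0.1177]
tool_rot: [3.142, 0.0, 1.666]
contact_force: [-0.8, 0.2, 0.5]
opening: 0.08
grip_force: 0.0
```

```bash
python3 b.py s8
```

```text
t 13.05 tab [-10.2  23.9] z 117.7 F [-0.8  0.2  0.5] open 80.0
delta cm [-3.42  0.18 -0.03] dr [ 0.    0.   -0.05]
extent x -62.5 46.6 y -113.4 -4.2
```

View pics/s8c.png

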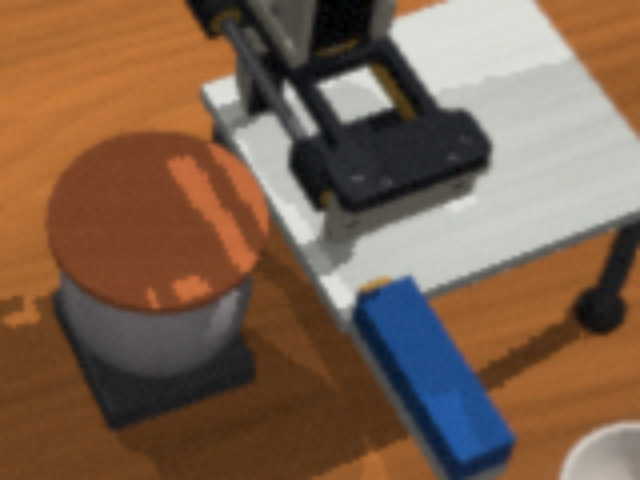

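The crop shows the blank, about (158,222), balanced on the ball, clear of the fingers, with a gap to the table edge. I'll let it settle and check that it stays still.

Emit:
step_arm --increments '[{"delta_pos":[0.5,0,0],"dr":[0,0,0],"fingers":-0.74},{"delta_pos":[1,0,0],"dr":[0,0,0],"fingers":-0.74},{"delta_pos":[1.5,0,0],"dr":[0,0,0],"fingers":-0.74},{"delta_pos":[1.5,0,-1],"dr":[0,0,0],"fingers":-0.74},{"delta_pos":[1.5,0,-2],"dr":[0,0,0],"fingers":-0.74}]'

```text
time: 13.72
tool_pos: [0.5567, 0.084, 0.1386]
tool_rot: [3.141, 0.0, 1.666]
contact_force: [0.1, 0.5, 0.2]
opening: 0.0802
grip_force: 0.0
```

Emit:
step_arm --increments '[{"delta_pos":[0,0,0],"dr":[0,0,0],"fingers":-0.74},{"delta_pos":[0,0,0],"dr":[0,0,0],"fingers":-0.74},{"delta_pos":[0,0,0],"dr":[0,0,0],"fingers":-0.74},{"delta_pos":[0,0,0],"dr":[0,0,0],"fingers":-0.74},{"delta_pos":[0,0,0],"dr":[0,0,0],"fingers":-0.74}]'

```text
time: 14.35
tool_pos: [0.5564, 0.0841, 0.1375]
tool_rot: [-3.141, 0.0, 1.666]
contact_force: [0.2, -0.1, -0.1]
opening: 0.0799
grip_force: 0.0
```

```bash
python3 b.py s9; python3 - <<'E'
from h import *
im=viewer.read_camera('top')[:,:,::-1].copy();p=viewer.camera_params('top')
H,S,V=[x.astype(int) for x in cv2.split(cv2.cvtColor(im,cv2.COLOR_BGR2HSV))]
c=blob(cv2.morphologyEx(((H<10)&(S>130)&(V>60)).astype(np.uint8),cv2.MORPH_OPEN,np.ones((3,3)))>0,(265,170,345,245))
T=np.array([inv(q)*1000 for q in plane(p,c,.121)]);print("top",cv2.contourArea(c),T.min(0).round(1),T.max(0).round(1),(inv(plane(p,[cen(c)],.121)[0])*1000).round(1))
a=cv2.imread('pics/s8.png').astype(int)[165:225,300:350];b=cv2.imread('pics/s9.png').astype(int)[165:225,300:350];print("diff",abs(a-b).mean())
E
```

```text
t 14.35 tab [-10.2  38.3] z 137.5 F [ 0.2 -0.1 -0.1] open 79.9
delta cm [-4.86  0.18  1.95] dr [-0.01  0.   -0.04]
extent x -62.5 46.3 y -113.5 -4.2Traceback (most recent call last):
  File "<stdin>", line 4, in <module>
  File "h.py", line 18, in blob
    c=max(cv2.findContours(k,cv2.RETR_EXTERNAL,cv2.CHAIN_APPROX_NONE)[0],key=cv2.contourArea)
ValueError: max() iterable argument is empty
```

The blank is still, about 3 mm from the crown, and the bar is home. I'm handing in.

```bash
python3 -c "
from cell import robot
print(robot.hand_in())"
```

```text
the job is handed in; nothing more can be done
None
```

I pushed the stop bar home and left the blank balanced at rest on the ball, about 3 mm from the crown by the scene camera and clear of the table, then handed the job in at about 14 s; no verdict came back, and a last check from the top camera failed because it could not find the blank.

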